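# Stand the scraper in the tool pot, leaning on the green side

### The job

Take the red-headed scraper that lies across the shallow food pan and lower it, head down, into the deep steel tool pot; set it gently on the bottom before you let go, rather than dropping it in. Leave it leaning on the part of the rim marked with green tape, its handle sticking out over the tape, without shoving or tipping the pot, pressing hard, or disturbing the other things.

Things in the scene. Friction and masses are not known exactly. Their poses are not given: they have to be found in the camera images.
- scraper: rigid scraper, 200 mm long, 12 mm thick, about 90 g: pale wooden bar handle (132 x 14 mm), flat red head (68 x 42 mm). Lies flat across the pan's two long rims, handle end overhanging about 60 mm towards the robot. Origin: mid-length, centre of the underside; x from handle to head, y across, z out of the flat upper face. Balances some 12 mm from the origin towards the head
- scraper_foot (a point): centre of the scraper's head end, 100 mm along +x from the origin and 6 mm up: the end that goes down into the pot
- scraper_end (a point): centre of the handle's free end, 100 mm along -x from the origin and 6 mm up
- scraper_rest (a point): point on the handle's centre line 120 mm from the head end, near where the handle crosses the pot's rim once it leans
- pan: shallow steel food pan with yellow lemons in it, heavy or fixed, 108 mm (x) by 176 mm (y), 65 mm high, walls 4 mm; origin under its centre
- pot: loose upright round steel pot, 135 mm high, outer radius 46, inner 42 mm, about 0.8 kg. A black drain disc covers the whole bottom inside, wedged at an unreported height that varies: its top is 14 to 60 mm above the table. Origin: centre of the underside; z up; green tape on the -x side, over rim and wall, 25 mm either side of the -x direction
- pot_tape (a point): middle of the green tape on top of the pot's rim, 44 mm from the pot's axis in its -x direction, 135 mm above the table
- bottle_cream: bystander: cream squeeze bottle, 64 mm wide, 215 mm tall; origin under its centre
- bottle_red: bystander: red squeeze bottle, 64 mm wide, 215 mm tall; origin under its centre
- salt_jar: bystander: jar, 56 mm wide, 85 mm tall; origin under its centre
- deli_cup: bystander: white plastic cup, 90 mm wide, 100 mm tall; origin under its centre
- bowl: bystander: white bowl, 150 mm wide, 60 mm high; origin under its centre
- oil_bottle: bystander: amber oil bottle, 68 mm wide, 200 mm tall; origin under its centre
Things that resemble listed ones, but are neither listed nor needed, are in the scene too. There is more than one size of the scraper; the one meant has the size given above.

How it is judged:
On the way, in this order (a step that is already met when the one before it is completed fails the run):
1. the scraper is held in the fingers, lifted clear of the pan (height (world z) of scraper above 0.12 m and contact force between the fingers and scraper above 0.5 N and contact force between scraper and pan below 0.01 N), for 0.2 s.
2. still held, the scraper's head is down inside the pot and bears on it (contact force between the fingers and scraper above 0.5 N and contact force between scraper and pot above 0.3 N and z of scraper_foot in the frame of pot between 0 and 0.08 m), for 0.1 s.
At the end, for the whole second after the job is handed in: scraper released, at rest, head end under 76 mm up in the pot and within 45 mm of its axis; handle end over 50 mm out on the tape side, over 150 mm up; handle within 25 mm of the tape's middle line at the rim, 45 mm at its end; pot upright within 0.1 rad, moved under 30 mm (z of scraper_foot in the frame of pot between 0.005 and 0.076 m and horizontal distance between scraper_foot and pot below 0.045 m and x of scraper_end in the frame of pot below -0.05 m and z of scraper_end in the frame of pot above 0.15 m and y of scraper_rest in the frame of pot between -0.025 and 0.025 m and y of scraper_end in the frame of pot between -0.045 and 0.045 m and contact force between scraper and pot above 0.1 N and contact force between the fingers and scraper below 0.01 N and linear speed of scraper below 0.03 m/s and angular speed of scraper below 0.3 rad/s and distance of pot from where it was at the start of the episode below 0.03 m and angle between pot's own z axis and vertical below 0.1 rad); the robot touches nothing.
It fails at once if the scraper is pressed against the pot with more than 20 N (contact force between scraper and pot above 20 N).
It fails at once if the scraper is dropped (falls faster than 0.3 m/s with no finger on it) (contact force between the fingers and scraper below 0.01 N and linear speed of scraper above 0.3 m/s).
It fails at once if the pot is tipped by more than 0.35 rad (angle between pot's own z axis and vertical above 0.35 rad).
It fails at once if a bystander is moved by more than 30 mm (distance of any of bottle_cream, bottle_red, salt_jar, deli_cup, bowl, oil_bottle from where it was at the start of the episode above 0.03 m).
It also fails if it takes over 48 s, if anything falls off the work surface, if the arm or the gripper's body presses on something with over 40 N, if the wrist force passes 120 N, or if a joint passes its speed limit or range.

### The arm

A 6-joint arm with a two-finger parallel gripper is mounted at the origin on the work surface. World frame = base frame: x ahead of the robot, y to its left, z up, the work surface at z = 0. Lengths are in m, angles in rad, forces in N, time in s.
With the tool pointing down it reaches from about 0.325 to 0.9 m from the base axis. Payload 3.5 kg.
Tool frame: the origin (TCP) lies on the mounting face of the last link; the fingertips stand 173 mm ahead of it and the grasp point (between the pads) lies 155 mm ahead of it; z points along the fingers, y is the line along which they close (so a half turn about z gives the same grasp; the last joint's range is limited). The gripper opens to 85 mm and grips with 20 to 120 N. Pads are 22 mm wide; open, the fingers measure 114 mm over their backs; the gripper's body (76 mm by 85 mm) begins 54 mm behind the grasp point. The pads swing forward as they close: fully open they stand 13 mm farther back than shut.
Start: joints at [1.095, 0.276, -0.026, 1.268, 0, 1.467], TCP at [0.228, 0.582, 0.405] pointing down, gripper open.
Joint ranges: [-3.12, 3.12], [-0.85, 1.88], [-1.08, 1.24], [-1.95, 2.15], [-1.57, 1.53], [-3.14, 3.14]. Speed limits (rad/s): [2.57, 2.57, 3.14, 3.14, 3.14, 3.14].

### API

Orientations are given as a unit quaternion [x, y, z, w].
In Python, from station import arm gives the robot as it stands. The module is installed in compiled form; this text tells all that it offers.
- The arm moves only by the tool drive_tool, never from a script. Its argument "rows" is a list that holds one entry, the list of rows, each a list of 7 numbers: the shift along the world's x, y, z in m, then the turn, a rotation vector about the world's x, y, z in rad, then the gripper's target within -1 to 1 (shut at 1, half-way at 0, fully open at -1). In form: [[[x, y, z, rx, ry, rz, hand], ...]]. A call has exactly 5 rows; each row is the pose to reach, as a shift and turn from the pose commanded when the call began; what a row does not reach only later rows make up. A row lasts 1/10 s, in which the tool goes at most 50 mm and 8.59 degrees, less where a joint would pass 70% of its speed; a pose out of reach is approached as far as the arm can. A call with a gripper value outside its range is refused whole. The fingers move at their own pace and stop on an object; "squeeze" is the grip in N (left out, the last holds). Time passes only in rows, so rows that repeat a pose let the fingers close, or fill a call up. It gives the time, the measured TCP pose, the force, the opening and the grip force at its end, in the units of the state.
- arm.sense(): the state, without advancing time (a new reading comes with each control period).
- arm.read_camera(name): name is "side" or "top" or "wrist"; returns the picture (480x640x3 uint8, blue, green, red); there is no depth.
- arm.camera_info(name): a dict with "fx", "fy", "cx", "cy" (pixels), "cam_to_world" (4x4, takes a point from camera to world coordinates). Camera axes: x right, y up, looking along -z (the intrinsics and any distortion apply to the point x, -y, -z); pixel columns grow to the right and rows downward; lengths in m; the calibration is good to about 2 mm. A picture is of the moment at which its call begins: read the wrist's pose just before it. camera_info takes no time and is no camera call; for the wrist camera it gives the pose at the moment of the call.
- arm.job_done(): hands the job in; it is judged then, once.
The state is a dict: "time_s": time; "joint_positions": joint angles; "qvel": joint speeds; "joint_efforts": joint torques, N m; "position": TCP position; "eef_rot": TCP orientation; "contact_force": force on the tool from outside, world axes, zero at the start; "wrist_torque": the same for the moment, N m; "width": finger opening in m; "gripper_force": force on a finger pad.
Only numpy, scipy, OpenCV 4.12 (cv2) and the standard library are available. Lean on these libraries where they do the work, as an engineer would, in place of code of your own. Each camera call takes 0.05 s, during which the arm holds its last target. There are 200 camera calls.

## Working session

There is one attempt and no reset: what is moved stays moved. The work goes in short steps, Python scripts to look and compute and a tool call to move; the robot and the scene stay as the last step left them, time stands still between calls to the robot, and variables do not carry over. Pictures are saved under pics/ and viewed, at most 12 in all, crops included, and the job is handed in when it is done.

Besides the shell and the picture viewer there is one more tool, called after "Request:" by a JSON object that holds its "method" and its "body". drive_tool: Moves the arm, as the interface text tells. Its arguments: {"type":"object","properties":{"rows":{"type":"array","items":{"type":"array","items":{"type":"array","items":{"type":"number"}}}},"squeeze":{"type":"number"}},"required":["rows"]}

```bash
mkdir -p pics; cat > h.py <<'E'
import numpy as np, cv2
from station import arm
def shot(n,f):
    im=np.array(arm.read_camera(n)); cv2.imwrite(f,im); return im
def ray(ci,u,v):
    T=np.array(ci["cam_to_world"]); d=np.array([(u-ci["cx"])/ci["fx"],-(v-ci["cy"])/ci["fy"],-1.])
    return T[:3,3],T[:3,:3]@d
def onz(ci,u,v,z):
    o,d=ray(ci,u,v); return o+d*(z-o[2])/d[2]
def pix(ci,p):
    T=np.array(ci["cam_to_world"]); q=T[:3,:3].T@(np.array(p)-T[:3,3]); return ci["cx"]+ci["fx"]*q[0]/-q[2], ci["cy"]+ci["fy"]*q[1]/q[2]
E
python3 - <<'E'
from h import *
for n in("top","side"):
    shot(n,f"pics/{n}0.png"); c=arm.camera_info(n); print(n,c.keys(),c["fx"],c["fy"],c["cx"],c["cy"],np.round(c["cam_to_world"],3).tolist())
print(arm.sense())
E
```

```text
top dict_keys(['fx', 'fy', 'cx', 'cy', 'cam_to_world']) 541.22002030496 541.22002030496 330.08035897269366 234.24071861526537 [[-0.028, 0.98, -0.197, 0.3], [-1.0, -0.028, 0.001, 0.004], [-0.004, 0.196, 0.981, 1.378], [0.0, 0.0, 0.0, 1.0]]
side dict_keys(['fx', 'fy', 'cx', 'cy', 'cam_to_world']) 438.4641367310485 438.4641367310485 328.48117634249616 244.8586720861168 [[0.942, 0.173, -0.286, 0.227], [-0.335, 0.456, -0.825, -0.913], [-0.012, 0.873, 0.487, 0.663], [0.0, 0.0, 0.0, 1.0]]
{'time_s': 0.1, 'joint_positions': array([ 1.09460025e+00,  2.77082966e-01, -2.77658645e-02,  1.26798332e+00,
       -1.17253217e-05,  1.46740417e+00]), 'qvel': array([-1.38093613e-03, -1.47189583e-03,  3.09385897e-03,  1.69170148e-04,
        7.07208507e-05,  8.20331923e-04]), 'joint_efforts': array([ 3.46457837e-04, -4.46706712e+01,  2.96128786e+01,  8.46724492e-03,
       -8.43647899e-05, -1.01290462e-05]), 'position': array([0.22748321, 0.58174557, 0.40364456]), 'eef_rot': array([ 1.85324287e-01,  9.82676891e-01, -9.77144496e-04, -2.85255579e-04]), 'contact_force': array([-0.36360918, -0.03471693, -0.27823057]), 'wrist_torque': array([-0.00921818,  0.0353956 , -0.00118851]), 'gripper_force': 0.0, 'width': 0.08528632886740184}
```

View pics/top0.png

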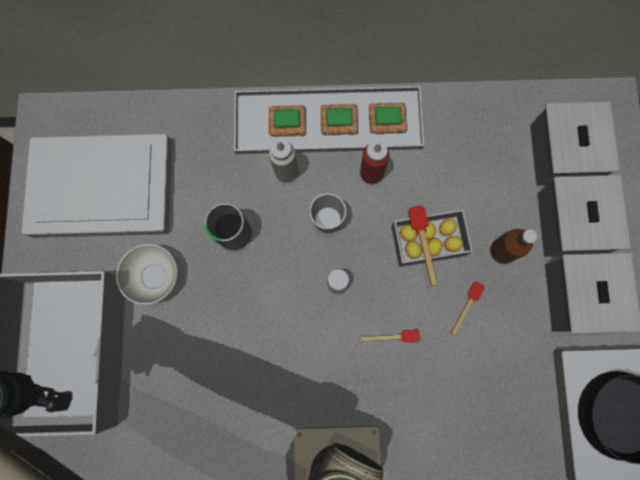

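View pics/side0.png

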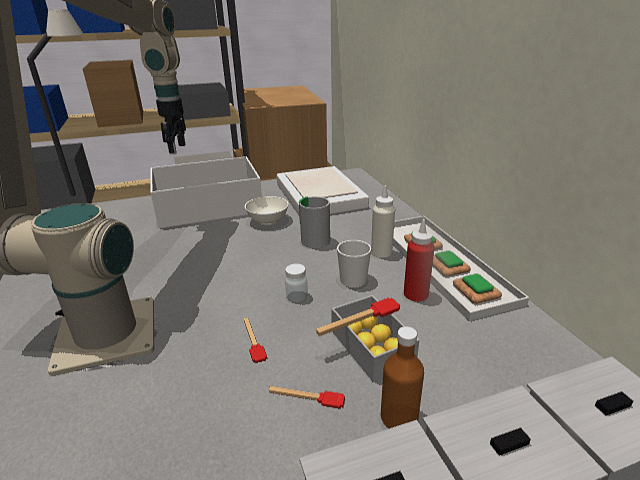

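Top view: three red-headed scrapers. A runs from (417,215) to (434,283) across the lemon pan, B is at (391,337) on the table, and C at (468,307) on the table. A fits the description: it lies across the pan and looks longest. The pot is at (225,225), with green tape on its left side near (209,230). I'll measure lengths and confirm in a crop.

```bash
python3 - <<'E'
from h import *
c=arm.camera_info("top"); im=cv2.imread("pics/top0.png"); hsv=cv2.cvtColor(im,cv2.COLOR_BGR2HSV)
H,S,V=cv2.split(hsv)
red=((H<6)|(H>174))&(S>170)&(V>90); wood=(H>=8)&(H<22)&(S>60)&(V>110)
for name,(x0,y0,x1,y1),z in [("A",(395,195,450,295),.077),("B",(350,320,430,350),.012),("C",(445,275,492,340),.012)]:
    m=np.zeros_like(red); m[y0:y1,x0:x1]=1
    def ends(mask):
        ys,xs=np.nonzero(mask&m); P=np.array([onz(c,u,v,z)[:2] for u,v in zip(xs,ys)]); return P
    R=ends(red);W=ends(wood)
    if name=="A":
        # drop lemon pixels: keep wood near line head->handle end
        d0=np.array(onz(c,434,283,z)[:2]); h=R.mean(0); a=(d0-h)/np.linalg.norm(d0-h); n=np.array([-a[1],a[0]]); W=W[abs((W-h)@n)<.015]
    P=np.vstack([R,W]); mu=R.mean(0); d=R.mean(0)-W.mean(0); d/=np.linalg.norm(d); t=(P-mu)@d; n=np.array([-d[1],d[0]])
    print(name,"head mean",mu.round(3),"dir",d.round(3),"len",np.ptp(t).round(3),"headlen",np.ptp((R-mu)@d).round(3),"headw",np.ptp((R-mu)@n).round(3),"headtip",(mu+d*t.max()).round(3),"end",(mu+d*t.min()).round(3), "origin",(mu+d*(t.max()-.1)).round(3), len(R),len(W))
g=(H>40)&(H<80)&(S>120)&(V>40)
m=np.zeros_like(g); m[190:260,190:260]=1
ys,xs=np.nonzero(g&m); print("green px",len(xs),xs.min(),xs.max(),ys.min(),ys.max(), "mean",xs.mean(),ys.mean(), onz(c,xs.mean(),ys.mean(),.135).round(3))
crop=cv2.resize(im[180:350,345:500],None,fx=3.4,fy=3.4,interpolation=cv2.INTER_CUBIC)[:,:]
crop2=cv2.resize(im[190:265,185:265],None,fx=3.4,fy=3.4,interpolation=cv2.INTER_CUBIC)
out=np.zeros((crop.shape[0],crop.shape[1]+crop2.shape[1],3),np.uint8); out[:,:crop.shape[1]]=crop; out[:crop2.shape[0],crop.shape[1]:]=crop2
cv2.imwrite("pics/crop1.png",out); print(out.shape)
E
```

```text
A head mean [ 0.594 -0.216] dir [0.984 0.178] len 0.197 headlen 0.063 headw 0.04 headtip [ 0.624 -0.211] end [ 0.43  -0.246] origin [ 0.525 -0.229] 344 342
B head mean [ 0.312 -0.19 ] dir [ 0.041 -0.999] len 0.127 headlen 0.042 headw 0.026 headtip [ 0.312 -0.21 ] end [ 0.307 -0.082] origin [ 0.308 -0.11 ] 164 19
C head mean [ 0.418 -0.361] dir [ 0.849 -0.529] len 0.146 headlen 0.043 headw 0.027 headtip [ 0.436 -0.372] end [ 0.312 -0.295] origin [ 0.351 -0.319] 169 161
green px 53 205 219 226 241 mean 211.69811320754718 234.33962264150944 [0.557 0.279 0.135]
(578, 799, 3)
```

View pics/crop1.png

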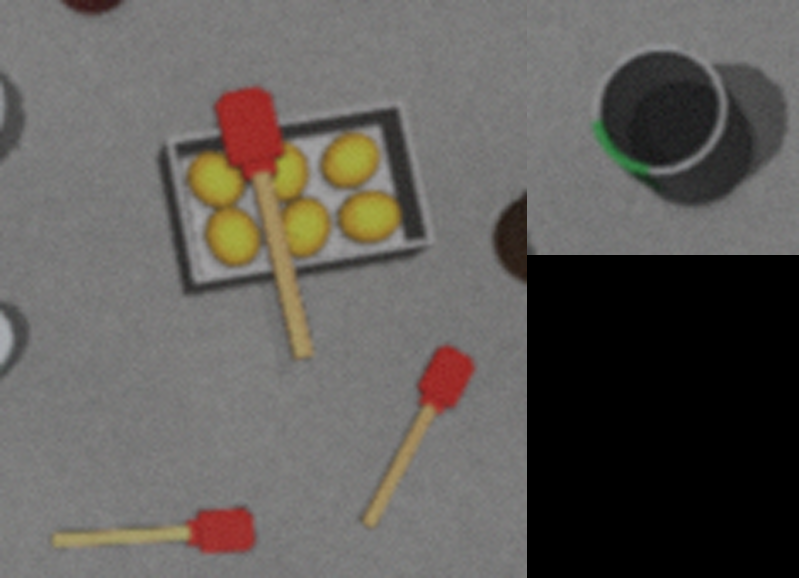

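The crop confirms A: it lies across the pan's long rims and measures 197 mm by 40 mm at the head. B and C come out at 127 to 146 mm, so they are too small. The second crop shows the pot rim centred near (225,222), with tape on its lower-left. Next I measure the pot and its neighbours.

```bash
python3 - <<'E'
from h import *
c=arm.camera_info("top"); im=cv2.imread("pics/top0.png"); hsv=cv2.cvtColor(im,cv2.COLOR_BGR2HSV);H,S,V=cv2.split(hsv)
yy,xx=np.mgrid[:480,:640]; r=np.hypot(xx-224.7,yy-222.4)
g=(H>40)&(H<80)&(S>90)&(V>40)
rim=(((V>130)&(S<60))|g)&(r<21.5)&(r>15)
# rim: brightest radius per direction
pts=[]
for a in np.arange(0,360,6):
    rr=np.arange(15,22,.25); u=224.7+rr*np.cos(np.radians(a)); v=222.4+rr*np.sin(np.radians(a))
    s=cv2.remap(im.max(2).astype(np.float32),u.astype(np.float32)[None],v.astype(np.float32)[None],1)[0]
    k=s.argmax(); 
    if 0<k<len(rr)-1: pts.append((u[k],v[k]))
e=cv2.fitEllipse(np.array(pts,np.float32)); print(len(pts),e)
C=onz(c,*e[0],.135); P=np.array([onz(c,u,v,.135) for u,v in pts]); q=np.hypot(*(P-C)[:,:2].T); print("pot",C.round(4),"r",np.median(q).round(4),q.std().round(4))
ys,xs=np.nonzero(g&(r<23)&(r>15)); P=np.array([onz(c,u,v,.135) for u,v in zip(xs,ys)]); az=np.degrees(np.arctan2(*(P-C)[:,1::-1].T)); print("tape az",az.min(),az.max(),az.mean(),np.median(az))
for n,u,v,z in [("bowl",148,274,.06),("cream cap",282,146,.215),("deli",328,212,.1),("salt",338,279,.085),("oil cap",529,237,.2),("red cap",377,149,.215)]: print(n,onz(c,u,v,z).round(3))
c=arm.camera_info("side")
print("pot rim in side", pix(c,C), "tape", pix(c,C+[-.031,.031,0]))
im=cv2.imread("pics/side0.png");H,S,V=cv2.split(cv2.cvtColor(im,cv2.COLOR_BGR2HSV));g=(H>40)&(H<80)&(S>90)&(V>30);g[:185]=0;g[225:]=0;g[:,:285]=0;g[:,345:]=0
ys,xs=np.nonzero(g);print(xs.min(),xs.max(),ys.min(),ys.max())
E
```

```text
59 ((223.28268432617188, 221.50648498535156), (36.43601989746094, 38.42490005493164), 61.904396057128906)
pot [0.5867 0.2524 0.135 ] r 0.0446 0.0007
tape az 102.59884070455264 171.6802703307534 138.7322856561934 139.0472361034162
bowl [0.477 0.451 0.06 ]
cream cap [0.74  0.105 0.215]
deli [0.611 0.005 0.1  ]
salt [ 0.449 -0.014  0.085]
oil cap [ 0.517 -0.438  0.2  ]
red cap [ 0.726 -0.11   0.215]
pot rim in side (np.float64(313.70039913078887), np.float64(200.8791656888714)) tape (np.float64(300.9205712392495), np.float64(198.55742132813722))
299 307 197 215
```

Request:
{"method": "drive_tool", "body": {"rows": [[[0.03, -0.03, 0.0, 0, 0, 0, -1], [0.06, -0.07, 0.0, 0, 0, 0, -1], [0.09, -0.11, 0.0, 0, 0, 0, -1], [0.11, -0.15, 0.0, 0, 0, 0.0, -1], [0.12, -0.18, 0.0, 0, 0, 0, -1]]]}}

```text
time_s: 0.6
position: [0.3487, 0.3998, 0.4041]
eef_rot: [0.186, 0.983, -0.001, -0.0]
contact_force: [-0.5, -0.6, -0.1]
width: 0.0859
gripper_force: 0.0
```

Request:
{"method": "drive_tool", "body": {"rows": [[[0.04, -0.02, 0.0, 0, 0, 0.0, -1], [0.08, -0.05, 0.0, 0, 0, 0.0, -1], [0.12, -0.08, 0.0, 0, 0, 0, -1], [0.15, -0.11, 0.0, 0, 0, 0.0, -1], [0.17, -0.13, 0.0, 0, 0, 0, -1]]]}}

```text
time_s: 1.1
position: [0.5195, 0.2699, 0.4041]
eef_rot: [0.186, 0.982, -0.0, -0.0]
contact_force: [-0.1, 0.4, -0.5]
width: 0.0853
gripper_force: 0.0
```

```bash
python3 - <<'E'
from h import *
c=arm.camera_info("wrist"); shot("wrist","pics/w1.png"); print(np.round(c["cam_to_world"],3).tolist(),c["fx"],c["cx"],c["cy"]); C=[.587,.252]
for z in(.135,.06,.014): print(z,pix(c,C+[z]))
print(arm.sense()["position"])
E
```

```text
[[0.366, -0.881, -0.299, 0.442], [0.931, 0.346, 0.119, 0.3], [-0.001, -0.322, 0.947, 0.374], [0.0, 0.0, 0.0, 1.0]] 349.64530731271 319.367795793514 236.27608242809447
0.135 (np.float64(330.65445119875955), np.float64(322.18999579311605))
0.06 (np.float64(328.42770446732135), np.float64(280.1738170522263))
0.014 (np.float64(327.4633538754058), np.float64(261.97761796646995))
[0.52163441 0.26808345 0.40404523]
```

View pics/w1.png

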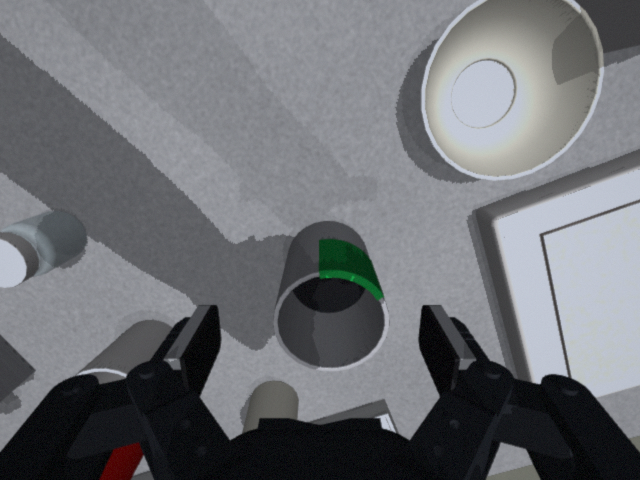

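The wrist view shows the pot rim ellipse centred near (332,320), within 2 px of the predicted position. The tape arc runs from (322,276) to (382,300), and the black disc's near edge is at row 311.

```bash
python3 - <<'E'
from h import *
c=arm.camera_info("wrist"); C=np.array([.587,.252])
im=cv2.imread("pics/w1.png"); print("col330", im[275:330:3,330].max(1).tolist()); print("col320", im[275:330:3,345].max(1).tolist())
for h in(.014,.02,.03,.04,.05,.06): print(h,np.round(pix(c,list(C+.042*np.array([.93,-.366]))+[h]),1))
A=onz(c,332,320.5,.135);print("pot centre",A.round(4))
H,S,V=cv2.split(cv2.cvtColor(im,cv2.COLOR_BGR2HSV)); g=(H>40)&(H<80)&(S>90)&(V>40)
ys,xs=np.nonzero(g); P=np.array([onz(c,u,v,.135) for u,v in zip(xs,ys)]); d=P[:,:2]-A[:2]; k=abs(np.hypot(*d.T)-.044)<.0025; az=np.degrees(np.arctan2(d[k,1],d[k,0])); print("az",az.min(),az.max(),np.percentile(az,[2,98]))
E
```

```text
col330 [100, 36, 30, 27, 27, 29, 28, 28, 29, 33, 33, 29, 28, 73, 75, 74, 75, 79, 75]
col320 [103, 89, 22, 28, 30, 31, 31, 26, 25, 30, 29, 34, 68, 69, 72, 71, 70, 71, 70]
0.014 [328.5 292.4]
0.02 [328.6 294.9]
0.03 [328.9 299.3]
0.04 [329.1 303.9]
0.05 [329.3 308.7]
0.06 [329.5 313.8]
pot centre [0.5889 0.251  0.135 ]
az 96.9916629309718 172.38232092438926 [ 99.55066908 170.70031884]
```

Request:
{"method": "drive_tool", "body": {"rows": [[[-0.02, -0.05, 0.0, 0, 0, 0.1, -1], [-0.04, -0.1, 0.0, 0, 0, 0.2, -1], [-0.06, -0.15, 0.0, 0, 0, 0.3, -1], [-0.08, -0.2, 0.0, 0, 0, 0.4, -1], [-0.1, -0.24, 0.0, 0, 0, 0.5, -1]]]}}

```text
time_s: 1.65
position: [0.4208, 0.0399, 0.4043]
eef_rot: [-0.066, 0.998, -0.0, -0.0]
contact_force: [1.9, -1.3, 0.8]
width: 0.0854
gripper_force: 0.0
```

Request:
{"method": "drive_tool", "body": {"rows": [[[-0.01, -0.05, 0.0, 0, 0, 0.05, -1], [-0.02, -0.1, 0.0, 0, 0, 0.05, -1], [-0.03, -0.15, 0.0, 0, 0, 0.05, -1], [-0.04, -0.19, 0.0, 0, 0, 0.05, -1], [-0.06, -0.23, 0.0, 0, 0, 0.05, -1]]]}}

```text
time_s: 2.15
position: [0.3615, -0.1906, 0.4047]
eef_rot: [-0.088, 0.996, -0.0, 0.0]
contact_force: [1.2, -0.3, 0.6]
width: 0.0855
gripper_force: 0.0
```

```bash
python3 - <<'E'
from h import *
c=arm.camera_info("wrist"); s=arm.sense(); shot("wrist","pics/w2.png"); print(s["position"],s["eef_rot"],s["joint_positions"].round(3))
print(pix(c,[.435,-.245,.071]),pix(c,[.62,-.211,.071]))
E
```

```text
[ 0.36147533 -0.19063057  0.40468489] [-8.84273917e-02  9.96082495e-01 -2.81696202e-04  4.23338936e-04] [-0.644 -0.116 -0.456  1.231  0.    -0.821]
(np.float64(250.44985339776747), np.float64(278.69289700194037)) (np.float64(261.72622292232), np.float64(429.76533463858556))
```

View pics/w2.png

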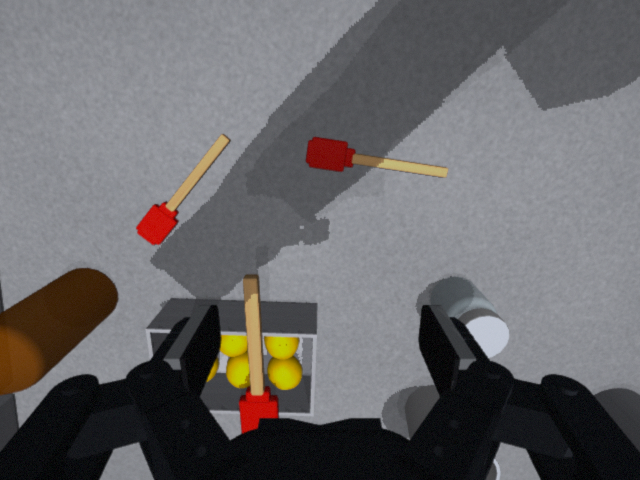

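The wrist view shows the target scraper's handle end at (251,276), its neck near (257,393), and the pan below it. That matches the predicted (250,279). The disc edge at row 313 puts the disc about 58 mm up. Next I plan the grasp 25 mm from the handle end, with the tool tilted back 0.3 rad.

```bash
cat >> h.py <<'E'
from scipy.spatial.transform import Rotation as R
def scr(az,pitch): # scraper rotation: x az (deg), head-down pitch
    return R.from_euler('z',az,degrees=True)*R.from_euler('y',pitch,degrees=True)
TILT=-17.2 # tool tilt about scraper y
def toolrot(Rs): # tool y = +scraper y, z = -scraper z (before tilt)
    return Rs*R.from_euler('y',TILT,degrees=True)*R.from_matrix(np.array([[-1,0,0],[0,1,0],[0,0,-1.]]))
def tcp(Rs,foot=None,grasp=None,g=0.175): # foot = underside head-end centre
    Rt=toolrot(Rs)
    if grasp is None: grasp=np.array(foot)+Rs.apply([-g,0,.006])
    return np.array(grasp)-Rt.apply([0,0,.155]),Rt
def delta(p,Rt):
    s=arm.sense(); dR=(Rt*R.from_quat(s["eef_rot"]).inv()).as_rotvec(); print("shift",(p-s["position"]).round(4),"rotvec",dR.round(3),"tcp",p.round(3))
E
python3 - <<'E'
from h import *
c=arm.camera_info("wrist")
im=cv2.imread("pics/w2.png");H,S,V=cv2.split(cv2.cvtColor(im,cv2.COLOR_BGR2HSV))
w=((H>=9)&(H<20)&(S>60)&(S<190)&(V>80)).astype(np.uint8); w[:265]=0; w[392:]=0; w[:,:235]=0; w[:,275:]=0
n,l,st,_=cv2.connectedComponentsWithStats(w); k=1+st[1:,4].argmax(); ys,xs=np.nonzero(l==k); print(st[k])
P=np.array([onz(c,u,v,.077)[:2] for u,v in zip(xs,ys)]); m=P.mean(0); U,s_,Vt=np.linalg.svd(P-m,full_matrices=False); d=Vt[0]*np.sign(Vt[0,0]); t=(P-m)@d
end=m+d*t.min(); print("az",np.degrees(np.arctan2(d[1],d[0])),"end",end,"len",np.ptp(t),"w",np.ptp((P-m)@[-d[1],d[0]]))
az=np.degrees(np.arctan2(d[1],d[0])); G=np.append(end+.025*d,.071)
for up in(.08,0): print("up",up); delta(*tcp(scr(az,0),grasp=G+[0,0,up]))
E
```

```text
[ 243  277   21  115 1213]
az 10.080638614737708 end [ 0.42683512 -0.25210824] len 0.13220681989574004 w 0.0162324047957859
up 0.08
shift [ 0.047  -0.0609 -0.1056] rotvec [ 0.057 -0.298  0.006] tcp [ 0.406 -0.256  0.299]
up 0
shift [ 0.047  -0.0609 -0.1856] rotvec [ 0.057 -0.298  0.006] tcp [ 0.406 -0.256  0.219]
```

Request:
{"method": "drive_tool", "body": {"rows": [[[0.02, -0.03, -0.03, 0.025, -0.13, 0.0, -1], [0.047, -0.06, -0.07, 0.057, -0.26, 0.0, -1], [0.047, -0.06, -0.105, 0.057, -0.298, 0.005, -1], [0.047, -0.06, -0.12, 0.057, -0.298, 0.005, -1], [0.047, -0.06, -0.12, 0.057, -0.298, 0.005, -1]]]}}

```text
time_s: 2.7
position: [0.4071, -0.2474, 0.2811]
eef_rot: [-0.089, 0.985, 0.018, 0.148]
contact_force: [-0.0, 0.4, 0.1]
width: 0.0857
gripper_force: 0.0
```

```bash
python3 - <<'E'
from h import *
s=arm.sense();Rt=R.from_quat(s["eef_rot"]); g=s["position"]+Rt.apply([0,0,.155]); print(s["position"],"grasp",g.round(4))
delta(*tcp(scr(10.1,0),grasp=[.452,-.2465,.071]))
E
```

```text
[ 0.40714799 -0.24737124  0.28113204] grasp [ 0.4517 -0.2378  0.133 ]
shift [-0.0003 -0.0072 -0.0621] rotvec [-0.009 -0.004 -0.006] tcp [ 0.407 -0.255  0.219]
```

Request:
{"method": "drive_tool", "body": {"rows": [[[0.0, -0.006, -0.02, 0, 0, 0, -1], [0.0, -0.006, -0.04, 0, 0, 0, -1], [0.0, -0.006, -0.055, 0, 0, 0, -1], [0.0, -0.006, -0.06, 0, 0, 0, -1], [0.0, -0.006, -0.06, 0, 0, 0, -1]]]}}

```text
time_s: 3.2
position: [0.4092, -0.2546, 0.225]
eef_rot: [-0.09, 0.984, 0.015, 0.15]
contact_force: [-0.8, -0.3, 0.2]
width: 0.0855
gripper_force: 0.0
```

Request:
{"method": "drive_tool", "body": {"rows": [[[0, 0, 0, 0, 0, 0, 0.2], [0, 0, 0, 0, 0, 0, 0.6], [0, 0, 0, 0, 0, 0, 1], [0, 0, 0, 0, 0, 0, 1], [0, 0, 0, 0, 0, 0, 1]]], "squeeze": 40}}

```text
time_s: 3.7
position: [0.409, -0.2548, 0.225]
eef_rot: [-0.09, 0.984, 0.015, 0.151]
contact_force: [-0.2, 3.8, 3.2]
width: 0.0129
gripper_force: 43.9
```

Request:
{"method": "drive_tool", "body": {"rows": [[[0, 0, 0, 0, 0, 0, 1], [0, 0, 0, 0, 0, 0, 1], [0, 0, 0, 0, 0, 0, 1], [0, 0, 0, 0, 0, 0, 1], [0, 0, 0, 0, 0, 0, 1]]]}}

```text
time_s: 4.2
position: [0.4091, -0.2549, 0.2249]
eef_rot: [-0.09, 0.984, 0.015, 0.151]
contact_force: [-0.6, 1.0, 3.6]
width: 0.013
gripper_force: 43.5
```

Request:
{"method": "drive_tool", "body": {"rows": [[[0, 0, 0.01, 0, 0, 0, 1], [0, 0, 0.04, 0, 0, 0, 1], [0, 0, 0.08, 0, 0, 0, 1], [0, 0, 0.12, 0, 0, 0, 1], [0, 0, 0.15, 0, 0, 0, 1]]], "squeeze": 60}}

```text
time_s: 4.7
position: [0.409, -0.2548, 0.3774]
eef_rot: [-0.09, 0.984, 0.014, 0.151]
contact_force: [0.4, -0.9, -1.2]
width: 0.0124
gripper_force: 63.0
```

Request:
{"method": "drive_tool", "body": {"rows": [[[0, 0, 0.02, 0, 0, 0, 1], [0, 0, 0.04, 0, 0, 0, 1], [0, 0, 0.05, 0, 0, 0, 1], [0, 0, 0.05, 0, 0, 0, 1], [0, 0, 0.05, 0, 0, 0, 1]]]}}

```text
time_s: 5.2
position: [0.4086, -0.2546, 0.4238]
eef_rot: [-0.09, 0.985, 0.016, 0.15]
contact_force: [-0.1, 0.4, -2.1]
width: 0.0126
gripper_force: 63.1
```

```bash
python3 - <<'E'
from h import *
print(arm.sense()["joint_positions"].round(3))
im=shot("wrist","pics/w3.png"); im2=shot("side","pics/side3.png")
cv2.imwrite("pics/c3.png",np.hstack([cv2.resize(im,(400,300)),im2[100:400,220:620]]))
# waypoints: A retreat+pitch, B above pot
pot=np.array([.588,.2515]); u=np.array([np.cos(np.radians(-43)),np.sin(np.radians(-43))])
Rs=scr(-43,50)
f=pot+u*.018
for z in (.20,.058): delta(*tcp(Rs,foot=list(f)+[z]))
E
```

```text
[-0.751 -0.066 -0.385  1.072  0.244 -0.911]
shift [0.1752 0.51   0.0451] rotvec [ 0.249  0.87  -0.869] tcp [0.584 0.256 0.468]
shift [ 0.1752  0.51   -0.0969] rotvec [ 0.249  0.87  -0.869] tcp [0.584 0.256 0.326]
```

View pics/c3.png

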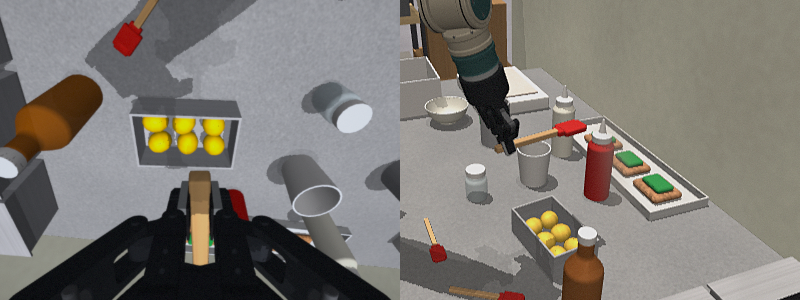

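Request:
{"method": "drive_tool", "body": {"rows": [[[0.0, 0.03, 0.03, 0.029, 0.1, -0.1, 1], [0.02, 0.06, 0.06, 0.058, 0.2, -0.2, 1], [0.03, 0.1, 0.08, 0.086, 0.3, -0.3, 1], [0.05, 0.14, 0.1, 0.115, 0.4, -0.4, 1], [0.06, 0.18, 0.11, 0.144, 0.5, -0.5, 1]]]}}

```text
time_s: 5.8
position: [0.4701, -0.0733, 0.5356]
eef_rot: [0.173, 0.978, 0.069, -0.091]
contact_force: [0.5, 0.7, -0.7]
width: 0.0124
gripper_force: 63.0
```

Request:
{"method": "drive_tool", "body": {"rows": [[[0.02, 0.04, 0.01, 0.029, 0.1, -0.1, 1], [0.04, 0.08, 0.02, 0.058, 0.2, -0.2, 1], [0.06, 0.12, 0.02, 0.086, 0.3, -0.3, 1], [0.08, 0.16, 0.02, 0.105, 0.37, -0.37, 1], [0.09, 0.2, 0.02, 0.105, 0.37, -0.37, 1]]]}}

```text
time_s: 6.3
position: [0.5611, 0.1267, 0.5515]
eef_rot: [0.353, 0.892, 0.102, -0.265]
contact_force: [0.6, 0.3, -1.2]
width: 0.0124
gripper_force: 63.0
```

```bash
python3 - <<'E'
from h import *
print(arm.sense()["joint_positions"].round(3))
pot=np.array([.588,.2515]); u=np.array([np.cos(np.radians(-43)),np.sin(np.radians(-43))])
Rs=scr(-43,50); f=pot+u*.010
delta(*tcp(Rs,foot=list(f)+[.19]))
E
```

```text
[0.031 0.303 0.253 1.955 0.39  0.697]
shift [ 0.0167  0.1343 -0.0933] rotvec [ 0.002 -0.005  0.001] tcp [0.578 0.261 0.458]
```

Request:
{"method": "drive_tool", "body": {"rows": [[[0.0, 0.04, 0.0, 0, 0, 0, 1], [0.01, 0.08, -0.02, 0, 0, 0, 1], [0.015, 0.12, -0.04, 0, 0, 0, 1], [0.017, 0.134, -0.06, 0, 0, 0, 1], [0.017, 0.134, -0.06, 0, 0, 0, 1]]]}}

```text
time_s: 6.8
position: [0.5755, 0.2612, 0.4895]
eef_rot: [0.351, 0.893, 0.1, -0.265]
contact_force: [-0.9, -1.4, -0.9]
width: 0.0128
gripper_force: 63.0
```

```bash
python3 - <<'E'
from h import *
s=arm.sense(); print(s["position"].round(4),s["joint_positions"].round(3))
im=shot("side","pics/s4.png"); t=shot("top","pics/t4.png")
g=s["position"]+R.from_quat(s["eef_rot"]).apply([0,0,.155]); Rs=R.from_quat(s["eef_rot"])*R.from_matrix(np.diag([-1,1,-1.]))*R.from_euler('y',-TILT,degrees=True)
print("x axis",Rs.apply([1,0,0]).round(3))
foot=g+Rs.apply([.175,0,0]); hc=g+Rs.apply([.141,0,0]); end=g-Rs.apply([.025,0,0]); print("foot",foot.round(3))
for n in("side","top"):
    c=arm.camera_info(n); print(n,"foot",np.round(pix(c,foot)),"headc",np.round(pix(c,hc)),"end",np.round(pix(c,end)))
    k=im if n=="side" else t
    H,S,V=cv2.split(cv2.cvtColor(k,cv2.COLOR_BGR2HSV)); r=(((H<6)|(H>174))&(S>150)&(V>50)).astype(np.uint8)
    N,l,st,ce=cv2.connectedComponentsWithStats(r)
    for j in range(1,N):
        if st[j,4]>60: print(st[j],ce[j].round(1))
cv2.imwrite("pics/c4.png",np.hstack([cv2.resize(im[60:300,200:400],(400,480)),cv2.resize(t[140:320,150:300],(400,480))]))
E
```

```text
[0.5755 0.2612 0.4895] [0.239 0.383 0.243 1.781 0.466 0.904]
x axis [ 0.466 -0.44  -0.767]
foot [0.595 0.241 0.225]
side foot [317. 173.] headc [310. 164.] end [274. 116.]
[300 156  18  22 206] [308.7 166.9]
[ 404  240   24   61 1019] [414.3 272.7]
[250 344  17  19 238] [257.6 353.1]
[318 391  27  18 344] [331.5 399.2]
top foot [221. 209.] headc [211. 213.] end [157. 238.]
[363 149  25  18 145] [373.8 160.9]
[469 282  15  19 187] [475.5 290.8]
[401 330  18  12 189] [410.1 335.7]
```

View pics/c4.png

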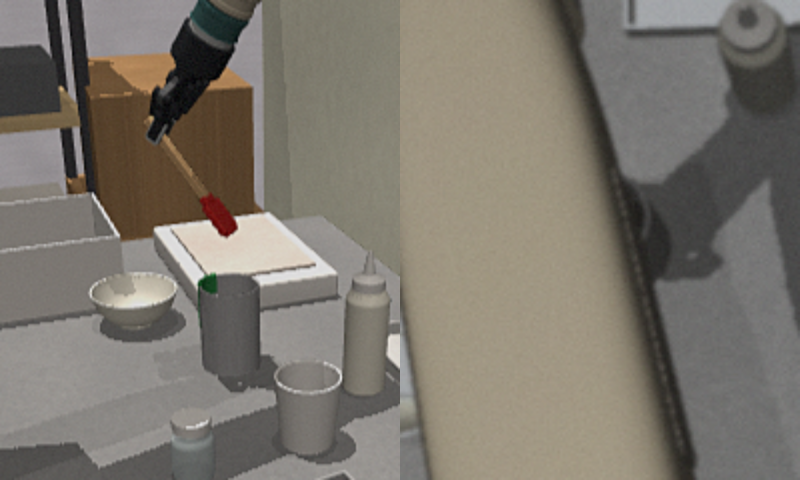

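The side crop shows the scraper held above the pot, with the head at (308,167) against a predicted (310,164). The offset fits a grip 6 mm higher than planned. The arm hides the scraper from the top view. I'll steepen to 60° so both head and handle clear the rim, then descend.

```bash
sed -i 's/\[-g,0,.006\]/[-g,0,.012]/' h.py; python3 - <<'E'
from h import *
pot=np.array([.588,.2515]); u=np.array([np.cos(np.radians(-43)),np.sin(np.radians(-43))])
Rs=scr(-43,60); f=pot+u*.015
for z in(.16,.075,.058): delta(*tcp(Rs,foot=list(f)+[z]))
E
```

```text
shift [ 0.0438 -0.0371 -0.0621] rotvec [ 0.123  0.125 -0.001] tcp [0.62  0.222 0.431]
shift [ 0.0438 -0.0371 -0.1471] rotvec [ 0.123  0.125 -0.001] tcp [0.62  0.222 0.346]
shift [ 0.0438 -0.0371 -0.1641] rotvec [ 0.123  0.125 -0.001] tcp [0.62  0.222 0.329]
```

Request:
{"method": "drive_tool", "body": {"rows": [[[0.022, -0.018, 0.0, 0.06, 0.06, 0, 1], [0.044, -0.037, -0.02, 0.123, 0.125, 0, 1], [0.044, -0.037, -0.04, 0.123, 0.125, 0, 1], [0.044, -0.037, -0.062, 0.123, 0.125, 0, 1], [0.044, -0.037, -0.062, 0.123, 0.125, 0, 1]]]}}

```text
time_s: 7.4
position: [0.6203, 0.2202, 0.4303]
eef_rot: [0.342, 0.866, 0.134, -0.34]
contact_force: [-1.0, -0.2, -0.9]
width: 0.0124
gripper_force: 63.0
```

```bash
python3 - <<'E'
from h import *
s=arm.sense(); print(s["joint_positions"].round(3))
pot=np.array([.588,.2515]); u=np.array([np.cos(np.radians(-43)),np.sin(np.radians(-43))])
Rs=scr(-43,60); f=pot+u*.015
for z in(.16,.075): delta(*tcp(Rs,foot=list(f)+[z]))
Rt=R.from_quat(s["eef_rot"]); Ra=Rt*R.from_matrix(np.diag([-1,1,-1.]))*R.from_euler('y',-TILT,degrees=True)
g=s["position"]+Rt.apply([0,0,.155]); P=[g+Ra.apply([a,b,-.006+c]) for a,b,c in((.175,.021,0),(.175,-.021,0),(.175,0,-.006),(.107,0,0),(.141,0,0))]
c=arm.camera_info("side"); print([np.round(pix(c,p),1).tolist() for p in P])
im=shot("side","pics/s5.png"); w=shot("wrist","pics/w5.png")
H,S,V=cv2.split(cv2.cvtColor(im,cv2.COLOR_BGR2HSV)); r=(((H<6)|(H>174))&(S>150)&(V>50)).astype(np.uint8); r[:,360:]=0; r[300:]=0
N,l,st,ce=cv2.connectedComponentsWithStats(r); print(st[1:],ce[1:])
cv2.imwrite("pics/c5.png",np.hstack([cv2.resize(im[100:260,260:380],(450,600)),cv2.resize(w[:,160:440],(350,600))]))
E
```

```text
[0.147 0.51  0.269 1.853 0.561 0.745]
shift [-0.0007  0.0018  0.0009] rotvec [-0.    -0.001  0.002] tcp [0.62  0.222 0.431]
shift [-0.0007  0.0018 -0.0841] rotvec [-0.    -0.001  0.002] tcp [0.62  0.222 0.346]
[[323.3, 191.2], [317.5, 196.3], [318.9, 194.4], [309.5, 173.3], [315.0, 183.6]]
[[308 175  16  23 188]] [[315.46808511 186.15957447]]
```

View pics/c5.png

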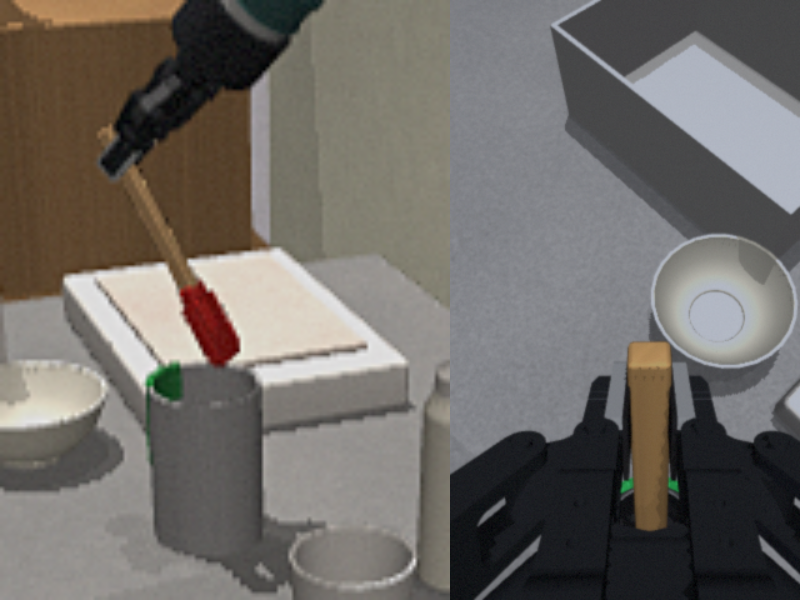

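The side crop shows the head just above the rim and over the opening, with its tip near (319,197) against a predicted (319,196). The wrist crop shows the handle centred over the green tape. I'm lowering straight down while watching the force.

Request:
{"method": "drive_tool", "body": {"rows": [[[0, 0.001, -0.015, 0, 0, 0, 1], [0, 0.001, -0.03, 0, 0, 0, 1], [0, 0.001, -0.045, 0, 0, 0, 1], [0, 0.001, -0.06, 0, 0, 0, 1], [0, 0.001, -0.06, 0, 0, 0, 1]]]}}

```text
time_s: 8.0
position: [0.6191, 0.2231, 0.3692]
eef_rot: [0.341, 0.866, 0.133, -0.34]
contact_force: [-0.5, -0.2, -0.8]
width: 0.0123
gripper_force: 63.0
```

Request:
{"method": "drive_tool", "body": {"rows": [[[0, 0, -0.004, 0, 0, 0, 1], [0, 0, -0.008, 0, 0, 0, 1], [0, 0, -0.012, 0, 0, 0, 1], [0, 0, -0.015, 0, 0, 0, 1], [0, 0, -0.015, 0, 0, 0, 1]]]}}

```text
time_s: 8.5
position: [0.6199, 0.2232, 0.3574]
eef_rot: [0.341, 0.867, 0.135, -0.339]
contact_force: [-0.5, -0.1, -0.0]
width: 0.0126
gripper_force: 63.0
```

```bash
python3 - <<'E'
from h import *
F=[]
for _ in range(6): arm.read_camera("wrist"); s=arm.sense(); F.append(s["contact_force"])
print(np.round(F,1).tolist(), s["wrist_torque"], s["joint_positions"].round(3))
u=np.array([np.cos(np.radians(-43)),np.sin(np.radians(-43))])
delta(*tcp(scr(-43,60),foot=list(np.array([.588,.2515])+u*.015)+[.058]))
E
```

```text
[[0.3, -0.7, -0.5], [-0.8, 0.5, -1.0], [-0.3, 0.2, -1.7], [-0.7, 0.5, -0.6], [0.2, -0.5, -2.1], [0.6, 0.5, -0.8]] [-0.58607476 -0.57640111 -0.01372169] [0.151 0.546 0.174 1.717 0.563 0.747]
shift [-0.0004 -0.0011 -0.0287] rotvec [-0.002  0.003 -0.   ] tcp [0.62  0.222 0.329]
```

Request:
{"method": "drive_tool", "body": {"rows": [[[0, 0, -0.004, 0, 0, 0, 1], [0, 0, -0.008, 0, 0, 0, 1], [0, 0, -0.012, 0, 0, 0, 1], [0, 0, -0.016, 0, 0, 0, 1], [0, 0, -0.016, 0, 0, 0, 1]]]}}

```text
time_s: 9.3
position: [0.6197, 0.2231, 0.3407]
eef_rot: [0.341, 0.867, 0.134, -0.339]
contact_force: [-0.4, -1.4, -0.3]
width: 0.0123
gripper_force: 63.0
```

Request:
{"method": "drive_tool", "body": {"rows": [[[0, 0, -0.001, 0, 0, 0, 1], [0, 0, -0.002, 0, 0, 0, 1], [0, 0, -0.003, 0, 0, 0, 1], [0, 0, -0.004, 0, 0, 0, 1], [0, 0, -0.004, 0, 0, 0, 1]]]}}

```text
time_s: 9.8
position: [0.6199, 0.2232, 0.3376]
eef_rot: [0.341, 0.867, 0.135, -0.338]
contact_force: [0.7, -0.2, -1.5]
width: 0.0125
gripper_force: 63.0
```

```bash
cat > f.py <<'E'
from h import *
F=[];T=[]
for _ in range(5): arm.read_camera("wrist"); s=arm.sense(); F.append(s["contact_force"]);T.append(s["wrist_torque"])
print("F",np.mean(F,0).round(2),"T",np.mean(T,0).round(3),s["position"].round(4),s["time_s"])
E
python3 f.py
```

```text
F [-0.29 -0.1  -1.16] T [-0.513 -0.552 -0.001] [0.62   0.2232 0.3378] 10.05
```

No contact yet. I'm continuing in 3 to 4 mm steps.

Request:
{"method": "drive_tool", "body": {"rows": [[[0, 0, -0.001, 0, 0, 0, 1], [0, 0, -0.002, 0, 0, 0, 1], [0, 0, -0.003, 0, 0, 0, 1], [0, 0, -0.004, 0, 0, 0, 1], [0, 0, -0.004, 0, 0, 0, 1]]]}}

```text
time_s: 10.55
position: [0.6199, 0.2232, 0.3334]
eef_rot: [0.341, 0.867, 0.135, -0.339]
contact_force: [-0.2, 0.1, -0.4]
width: 0.0123
gripper_force: 63.0
```

```bash
python3 f.py
```

```text
F [ 0.28  0.19 -0.83] T [-0.505 -0.529  0.015] [0.62   0.2232 0.3337] 10.8
```

Request:
{"method": "drive_tool", "body": {"rows": [[[0, 0, -0.001, 0, 0, 0, 1], [0, 0, -0.002, 0, 0, 0, 1], [0, 0, -0.002, 0, 0, 0, 1], [0, 0, -0.003, 0, 0, 0, 1], [0, 0, -0.003, 0, 0, 0, 1]]]}}

```text
time_s: 11.3
position: [0.6199, 0.2232, 0.3306]
eef_rot: [0.341, 0.867, 0.135, -0.339]
contact_force: [1.1, -0.3, -0.8]
width: 0.0127
gripper_force: 63.0
```

```bash
python3 f.py
```

```text
F [ 0.32 -0.07 -0.54] T [-0.528 -0.529  0.025] [0.62   0.2232 0.3307] 11.55
```

Request:
{"method": "drive_tool", "body": {"rows": [[[0, 0, -0.001, 0, 0, 0, 1], [0, 0, -0.001, 0, 0, 0, 1], [0, 0, -0.002, 0, 0, 0, 1], [0, 0, -0.002, 0, 0, 0, 1], [0, 0, -0.002, 0, 0, 0, 1]]]}}

```text
time_s: 12.05
position: [0.62, 0.2232, 0.3288]
eef_rot: [0.341, 0.867, 0.135, -0.338]
contact_force: [-0.1, -0.0, -0.1]
width: 0.0122
gripper_force: 63.0
```

```bash
python3 f.py
```

```text
F [-0.05  0.24 -0.62] T [-0.463 -0.503  0.015] [0.62   0.2232 0.3288] 12.3
```

Request:
{"method": "drive_tool", "body": {"rows": [[[0, 0, -0.001, 0, 0, 0, 1], [0, 0, -0.001, 0, 0, 0, 1], [0, 0, -0.002, 0, 0, 0, 1], [0, 0, -0.002, 0, 0, 0, 1], [0, 0, -0.002, 0, 0, 0, 1]]]}}

```text
time_s: 12.8
position: [0.6197, 0.2236, 0.3279]
eef_rot: [0.341, 0.866, 0.135, -0.339]
contact_force: [-1.0, 1.5, 4.3]
width: 0.0126
gripper_force: 63.4
```

```bash
python3 f.py
```

```text
F [-1.85  1.43  5.9 ] T [0.171 0.357 0.036] [0.6197 0.2236 0.3279] 13.05
```

Contact at corner height of about 57 mm, pressing with about 7 N, which agrees with the disc estimate. Next: lift 3 mm, move the foot toward the far wall and lean to 52°.

```bash
python3 - <<'E'
from h import *
u=np.array([np.cos(np.radians(-43)),np.sin(np.radians(-43))])
for a,p,z in((.015,60,.058),(.023,52,.060),(.023,52,.057),(.023,50,.057),(.023,48,.057)): delta(*tcp(scr(-43,p),foot=list(np.array([.588,.2515])+u*a)+[z]))
E
```

```text
shift [-0.0001 -0.0016  0.0014] rotvec [-0.003  0.002  0.   ] tcp [0.62  0.222 0.329]
shift [-0.022   0.0189  0.0047] rotvec [-0.098 -0.1   -0.   ] tcp [0.598 0.243 0.333]
shift [-0.022   0.0189  0.0017] rotvec [-0.098 -0.1   -0.   ] tcp [0.598 0.243 0.33 ]
shift [-0.029   0.0254  0.0012] rotvec [-0.122 -0.125 -0.   ] tcp [0.591 0.249 0.329]
shift [-0.0359  0.0318  0.0003] rotvec [-0.146 -0.151 -0.   ] tcp [0.584 0.255 0.328]
```

Request:
{"method": "drive_tool", "body": {"rows": [[[0, 0, 0.003, 0, 0, 0, 1], [-0.005, 0.005, 0.005, -0.025, -0.025, 0, 1], [-0.011, 0.01, 0.005, -0.05, -0.05, 0, 1], [-0.017, 0.015, 0.005, -0.075, -0.075, 0, 1], [-0.022, 0.02, 0.005, -0.098, -0.1, 0, 1]]]}}

```text
time_s: 13.55
position: [0.5979, 0.243, 0.3311]
eef_rot: [0.35, 0.888, 0.108, -0.277]
contact_force: [-0.4, -0.5, -0.2]
width: 0.0128
gripper_force: 63.0
```

```bash
python3 f.py; python3 -c "
from h import *
u=np.array([np.cos(np.radians(-43)),np.sin(np.radians(-43))])
for p,z in((52,.060),(52,.057),(50,.057),(49,.057)): delta(*tcp(scr(-43,p),foot=list(np.array([.588,.2515])+u*.023)+[z]))"
```

```text
F [-0.55 -0.06 -0.58] T [-0.418 -0.42   0.005] [0.5982 0.2429 0.3314] 13.8
shift [-0.0006 -0.0004  0.0012] rotvec [ 0.002  0.001 -0.001] tcp [0.598 0.243 0.333]
shift [-0.0006 -0.0004 -0.0018] rotvec [ 0.002  0.001 -0.001] tcp [0.598 0.243 0.33 ]
shift [-0.0075  0.0061 -0.0023] rotvec [-0.022 -0.025 -0.001] tcp [0.591 0.249 0.329]
shift [-0.011   0.0093 -0.0027] rotvec [-0.034 -0.038 -0.001] tcp [0.587 0.252 0.329]
```

Free, with no contact force. Next I lower the last 2 mm, then lean in small steps.

Request:
{"method": "drive_tool", "body": {"rows": [[[0, 0, -0.001, 0, 0, 0, 1], [0, 0, -0.001, 0, 0, 0, 1], [0, 0, -0.002, 0, 0, 0, 1], [0, 0, -0.002, 0, 0, 0, 1], [0, 0, -0.002, 0, 0, 0, 1]]]}}

```text
time_s: 14.3
position: [0.5981, 0.2431, 0.3297]
eef_rot: [0.35, 0.888, 0.109, -0.278]
contact_force: [0.2, -0.2, -0.2]
width: 0.0123
gripper_force: 63.1
```

```bash
python3 f.py
```

```text
F [-0.01 -0.21 -0.34] T [-0.469 -0.466  0.024] [0.598  0.2432 0.3297] 14.55
```

Request:
{"method": "drive_tool", "body": {"rows": [[[-0.002, 0.0015, 0, -0.006, -0.006, 0, 1], [-0.004, 0.003, 0, -0.012, -0.013, 0, 1], [-0.004, 0.003, 0, -0.012, -0.013, 0, 1], [-0.004, 0.003, 0, -0.012, -0.013, 0, 1], [-0.004, 0.003, 0, -0.012, -0.013, 0, 1]]]}}

```text
time_s: 15.05
position: [0.5939, 0.2462, 0.3297]
eef_rot: [0.351, 0.891, 0.106, -0.27]
contact_force: [0.1, -0.4, -0.6]
width: 0.012
gripper_force: 63.1
```

```bash
python3 f.py
```

```text
F [ 0.16  0.19 -0.88] T [-0.397 -0.407  0.002] [0.594  0.2461 0.3297] 15.3
```

Request:
{"method": "drive_tool", "body": {"rows": [[[0, 0, -0.001, 0, 0, 0, 1], [0, 0, -0.001, 0, 0, 0, 1], [0, 0, -0.002, 0, 0, 0, 1], [0, 0, -0.002, 0, 0, 0, 1], [0, 0, -0.002, 0, 0, 0, 1]]]}}

```text
time_s: 15.8
position: [0.5939, 0.2464, 0.3284]
eef_rot: [0.351, 0.89, 0.106, -0.27]
contact_force: [-2.0, 1.5, 5.1]
width: 0.0127
gripper_force: 63.4
```

```bash
python3 f.py; python3 -c "
from h import *
s=arm.sense();Rt=R.from_quat(s['eef_rot']); Ra=Rt*R.from_matrix(np.diag([-1,1,-1.]))*R.from_euler('y',-TILT,degrees=True);x=Ra.apply([1,0,0]);print('pitch',np.degrees(np.arcsin(-x[2])))
f=s['position']+Rt.apply([0,0,.155])+Ra.apply([.175,0,-.012]);print('corner',f.round(4))
im=shot('side','pics/s6.png');w=shot('wrist','pics/w6.png')
cv2.imwrite('pics/c6.png',np.hstack([cv2.resize(im[100:260,260:380],(450,600)),cv2.resize(w[200:,180:460],(350,600))]))"
```

```text
F [-2.13  1.67  5.56] T [ 0.113  0.301 -0.002] [0.5939 0.2464 0.3284] 16.05
pitch 50.934854599755184
corner [0.6048 0.2363 0.056 ]
```

View pics/c6.png

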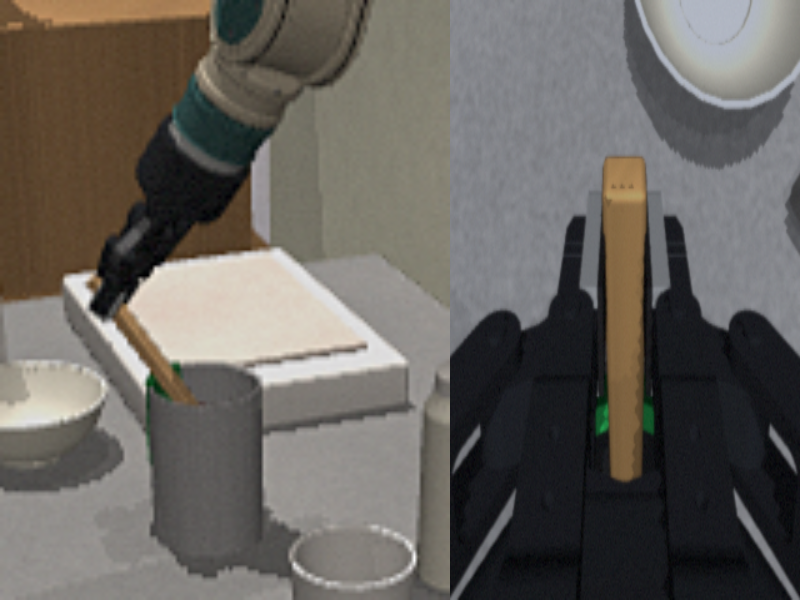

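The side crop shows the handle on the tape at the rim, near (302,200), with the head inside. The wrist crop shows the handle centred over the tape, and the foot bears with about 6 N. I'll ease off 1 mm and open gently.

Request:
{"method": "drive_tool", "body": {"rows": [[[0, 0, 0.001, 0, 0, 0, 1], [0, 0, 0.001, 0, 0, 0, 1], [0, 0, 0.001, 0, 0, 0, 1], [0, 0, 0.001, 0, 0, 0, 1], [0, 0, 0.001, 0, 0, 0, 1]]], "squeeze": 20}}

```text
time_s: 16.65
position: [0.594, 0.2462, 0.3287]
eef_rot: [0.351, 0.891, 0.106, -0.27]
contact_force: [-0.5, 1.4, 3.3]
width: 0.0122
gripper_force: 63.3
```

Request:
{"method": "drive_tool", "body": {"rows": [[[0, 0, 0, 0, 0, 0, 0.7], [0, 0, 0, 0, 0, 0, 0.6], [0, 0, 0, 0, 0, 0, 0.5], [0, 0, 0, 0, 0, 0, 0.4], [0, 0, 0, 0, 0, 0, 0.3]]]}}

```text
time_s: 17.15
position: [0.594, 0.246, 0.3283]
eef_rot: [0.351, 0.891, 0.106, -0.27]
contact_force: [-0.4, 0.4, -0.1]
width: 0.0299
gripper_force: 0.0
```

```bash
python3 f.py; python3 -c "
from h import *
s=arm.sense();print(s['width'],s['gripper_force']);z=R.from_quat(s['eef_rot']).apply([0,0,1]);print('tool z',z.round(3), 'back 100', (-.1*z).round(3))
im=shot('side','pics/s7.png');w=shot('wrist','pics/w7.png')
cv2.imwrite('pics/c7.png',np.hstack([cv2.resize(im[100:260,260:380],(450,600)),cv2.resize(w[200:,180:460],(350,600))]))"
```

```text
F [0.2  0.45 0.55] T [-0.375 -0.389  0.011] [0.594  0.2461 0.3287] 17.4
0.02995835800794327 0.0
tool z [-0.406  0.378 -0.832] back 100 [ 0.041 -0.038  0.083]
```

View pics/c7.png

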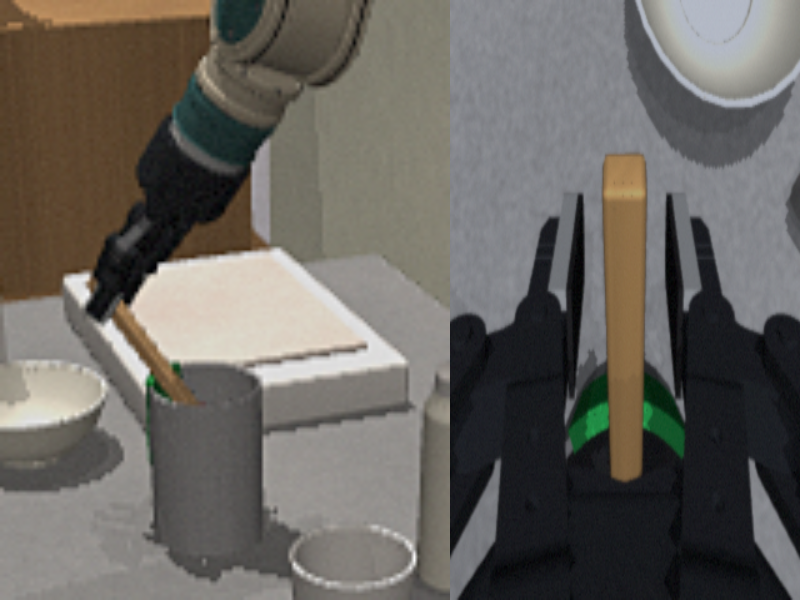

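Released: the handle rests centred on the green tape and the fingers are clear on both sides. I'm withdrawing along the tool axis.

Request:
{"method": "drive_tool", "body": {"rows": [[[0, 0, 0, 0, 0, 0, 0.1], [0.004, -0.004, 0.008, 0, 0, 0, 0.1], [0.01, -0.0095, 0.021, 0, 0, 0, 0.1], [0.02, -0.019, 0.042, 0, 0, 0, 0.1], [0.032, -0.03, 0.066, 0, 0, 0, 0.1]]]}}

```text
time_s: 18.0
position: [0.626, 0.2158, 0.3954]
eef_rot: [0.35, 0.891, 0.106, -0.27]
contact_force: [0.9, 0.1, 0.5]
width: 0.0383
gripper_force: 0.0
```

Request:
{"method": "drive_tool", "body": {"rows": [[[0.006, -0.006, 0.03, 0, 0, 0, 0.1], [0.006, -0.006, 0.06, 0, 0, 0, 0.1], [0.006, -0.006, 0.09, 0, 0, 0, 0.1], [-0.02, -0.02, 0.12, 0, 0, 0, 0.1], [-0.02, -0.02, 0.12, 0, 0, 0, 0.1]]]}}

```text
time_s: 18.5
position: [0.6047, 0.1952, 0.5215]
eef_rot: [0.35, 0.891, 0.108, -0.267]
contact_force: [-0.8, -0.5, 0.4]
width: 0.0388
gripper_force: 0.0
```

```bash
python3 f.py; python3 -c "
from h import *
im=shot('side','pics/s8.png');w=shot('wrist','pics/w8.png');c=arm.camera_info('wrist')
for p in([.588,.2515,.135],[.556,.2815,.135]): print(pix(c,p))
cv2.imwrite('pics/c8.png',np.hstack([cv2.resize(im[100:260,260:380],(300,400)),cv2.resize(w,(500,400))]))"
```

```text
F [ 0.03  0.1  -0.3 ] T [-0.387 -0.409 -0.01 ] [0.6063 0.1962 0.5134] 18.75
(np.float64(346.87107451753326), np.float64(363.699843501523))
(np.float64(346.22078470307787), np.float64(321.7642765760995))
```

View pics/c8.png

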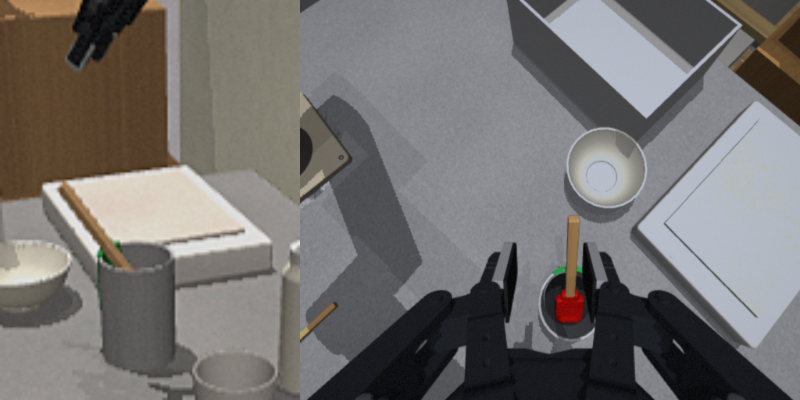

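The final view shows the scraper leaning with its head in the pot, at (570,307) in the wrist crop, and its handle centred over the tape. The pot is upright and in place, and the gripper is clear. I'm handing the job in.

```bash
python3 -c "
from station import arm
print(arm.job_done())"
```

```text
the job is handed in; nothing more can be done
None
```

The scraper was set gently on the drain disc (about 7 N at most) and released leaning on the green tape, with the pot upright and nothing else seen to move; the job was handed in at about 19 s, and no verdict came back.

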